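Show the dot-grid target to the bench camera

TASK

We are about to calibrate the bench camera: lift the hinged cover of the dark target case right back until it stands upright or beyond, draw the larger of the two dot-grid targets up out of its slot by the tab, and hold it up in front of the camera, upright, square to the lens, its middle on the lens axis and 120 mm from the lens front. Do not bump the camera, leave the smaller target in its slot, the cover open and the other things on the bench where they are. Finish while still holding the target there, with nothing but the gripper carrying it.

Things in the scene. Friction and masses are not known exactly. Their poses are not given: they have to be found in the camera images.
- case: dark navy instrument case, fixed: square tray 130 x 130 mm, 45 mm high, under a deep hinged cover of the same footprint whose flat top is 123 mm above the bench when shut. Origin: centre of the underside; x from the front to the hinge side (away from the robot, turned by the case's yaw), y along the hinge, z up
- rack (a point): centre of the grey rack in the tray, at the slots' mouths, 40 mm above the bench; axes as the case. Three slots run along x, at y = -36, 0 and +36 mm, each 11 mm wide, 86 mm long, 30 mm deep, slot floor 10 mm above the bench. The middle slot is empty; one target stands in each outer slot, which in which varies
- cover (a joint): angle of the cover: 0 shut, 1.57 turned back a quarter turn, stop at 1.7. It turns about the case's y axis, front edge rising and going back to the case's +x side. Stiff friction hinge (about 0.25 N m; cover 0.25 kg): stays wherever it is left. Standing open means about 1.2 or more
- cover_hinge (a point): point on the cover's hinge line, at the middle of the case's back edge: case frame (65, 0, 45) mm. Axes turn with the cover
- cover_handle (a point): middle of the steel pull handle on the cover: a round bar 10 mm thick along the case's y axis, 90 mm long between its posts, centre line 38 mm above the cover's flat top; in the cover's axes 110 mm in front of (-x) and 116 mm above the hinge line, so 161 mm above the bench when shut. Axes turn with the cover
- large_center (a point): centre of the dotted square of the LARGER target: rigid upright plate 80 mm wide (x), 80 mm high (z), 8 mm thick (y = its normal), about 100 to 200 g, aluminium frame, white pane with 6 x 6 black dots, same on both faces, ribbed tab on its upper edge. Starts in an outer slot, faces across the case's y axis, this point 50 mm above the bench
- large_tab (a point): centre of the larger target's tab, where it is held: 34 mm wide (x), 10 mm thick (y), 24 mm high; 52 mm above the plate's centre; its top is 114 mm above the bench at the start, 9 mm below the inside of the shut cover's top
- small_center (a point): centre of the SMALLER target, to be left alone: 50 x 50 mm, 8 mm thick, 5 x 5 dots, with a tab 24 mm wide, 10 mm thick and 24 mm high; its top is 84 mm above the bench in its slot, 72 mm beside the larger target
- lens (a point): centre of the lens front of the bench camera, a cream box on a steel post with a short black lens and a black ring light 64 mm across at the lens front. The lens looks level, along this frame's NEGATIVE x axis; z is up. Its height (155 to 205 mm above the bench) varies. Camera and post reach only behind the lens front (+x), at most 322 mm high
- camera (a joint): height of the camera on its post, 0 = lens 180 mm above the bench; held by a tight clamp, not to be moved
- stand: fixed grey base (180 x 150 mm, 22 mm high) and steel post of the bench camera; origin at its underside, on the lens axis seen from above, 140 mm behind the lens front
- ring_gauge: bystander: steel ring 60 mm across, 22 mm high, loose
- cleaner: bystander: small white bottle 38 mm across, 100 mm high, loose
- micrometer: bystander: micrometer lying flat, about 145 x 60 mm, 15 mm high, loose
- screwdriver: bystander: screwdriver 150 mm long, loose
- lens_cap: bystander: black disc 36 mm across, 10 mm high, loose
- mouse: bystander: computer mouse 95 x 56 mm, 32 mm high, on a grey pad, loose
- adapter: bystander: black power brick 115 x 50 x 32 mm, loose
Not all that is in view belongs to the job. Leave any orange look-alike of the case alone.

How it is judged:
By the outcome, as a careful person would: the job done as asked, in the order asked, and still so for the second after the job is handed in, while the arm keeps its last pose, push and grip.
It also fails if it takes over 61 s, if anything falls off the work surface, if the arm or the gripper's body presses on something with over 40 N, if the wrist force passes 120 N, or if a joint passes its speed limit or range.

ROBOT

A 7-joint arm with a two-finger parallel gripper is mounted at the origin on the work surface. World frame = base frame: x ahead of the robot, y to its left, z up, the work surface at z = 0. Lengths are in m, angles in rad, forces in N, time in s.
With the tool pointing down it reaches from about 0.4 to 0.85 m from the base axis. Payload 4.5 kg.
Tool frame: the origin (TCP) lies midway between the tips of the shut fingers; the grasp point (between the pads) lies 19 mm behind it; y points along the fingers, z is the direction in which the jaws open and shut, and the axes are right-handed (so a half turn about y gives the same grasp; the last joint's range is limited). The gripper opens to 88 mm and grips with 3 to 60 N. Pads are 18 mm wide; open, the fingers measure 123 mm over their backs; the gripper's body (75 mm by 187 mm) begins 45 mm behind the grasp point.
Start: joints at [1.244, 0.689, -0.195, 1.565, 0.157, 0.902, -0.215], TCP at [0.221, -0.585, 0.202] pointing down, gripper open.
Joint ranges: [-3.01, 3.01], [-0.46, 2.08], [-1.47, 1.51], [0.13, 2.56], [-1, 4.14], [0.04, 2.09], [-2.66, 2.66]. Speed limits (rad/s): [2.57, 2.57, 3.14, 3.14, 3.14, 3.14, 3.14].

INTERFACE

Orientations are given as a unit quaternion [x, y, z, w].
In Python, from plant import r, snapshot, get_calibration, job, boxes_of gives the robot as it stands. The module is installed in compiled form; this text tells all that it offers.
- The arm moves only by the shell command python3 -m handwheel 'ROWS' [OPENING] [FORCE]. ROWS is JSON, a list that holds one entry, the list of rows, each a list of 6 numbers: the shift along the tool's x, y, z as a fraction of full scale, then the turn, a rotation vector about the tool's x, y, z as a fraction of full scale. In form: [[[x, y, z, wx, wy, wz], ...]]. A call has 1 to 12 rows; each row is the pose to reach, as a shift and turn from the pose commanded when the call began, along the tool's axes at that moment, turning the shorter way round; what a row does not reach only later rows make up. Full scale, the value 1, is 100 cm for a shift and 180 degrees for a turn. A row lasts 1/12 s, in which the tool goes at most 41.7 mm and 7.16 degrees, less where a joint would pass 70% of its speed; a pose out of reach is approached as far as the arm can. A call with a number of a shift or a turn outside -1 to 1 is refused whole. A call with a gripper value outside its range is refused whole. OPENING is the opening, from -1 (shut) to 1 (fully open), set as the call begins (- or left out, the last holds). The fingers move at their own pace and stop on an object; FORCE is the grip in N (left out, the last holds). Time passes only in rows, so rows that repeat a pose let the fingers close. It gives the time, the measured TCP pose, the force and the opening at its end, in the units of the state.
- r.get_state(): the state, without advancing time (a new reading comes with each control period).
- snapshot(name): name is "scene" or "side" or "wrist"; returns the picture (400x640x3 uint8, red, green, blue); there is no depth.
- get_calibration(name): a dict with "fx", "fy", "cx", "cy" (pixels), "T" (4x4, takes a point from camera to world coordinates). Camera axes: x right, y down, z forward; pixel columns grow to the right and rows downward; lengths in m; the calibration is good to about 2 mm. The wrist camera is an equidistant fisheye: a pixel r from the principal point sees the ray r / f radians off the axis. A picture is of the moment at which its call begins: read the wrist's pose just before it. get_calibration takes no time and is no camera call; for the wrist camera it gives the pose at the moment of the call.
- job.finish_job(): hands the job in, once; it reports no verdict.
Trained networks look in the newest picture that a camera, given by its name, has taken for a name from the list of things; names that differ only in an ending like _2 or _b are one class to them, and where a whole thing is asked for, a point or a joint stands for the part that bears it (a point fixed in the world has none). Each returns a list of dicts, best first, with "confidence" (0 to 1); they miss things now and then, are a little off and sometimes report something else, mostly with a low value. They report only what shows in the picture. A call takes as long as a camera call. They do not tell look-alikes from the thing itself.
- boxes_of(thing, camera): "bbox" ([left, top, right, bottom] in pixels, round what is visible of it).
The state is a dict: "clock": time; "q": joint angles; "qd": joint speeds; "joint_torque": joint torques, N m; "tool_pos": TCP position; "eef_rot": TCP orientation; "contact_force": force on the tool from outside, world axes, zero at the start; "moment": the same for the moment, N m; "opening": opening from 0.0 (shut) to 1.0 (fully open).
Only numpy, scipy, OpenCV 4.12 (cv2) and the standard library are available. Lean on these libraries where they do the work, as an engineer would, in place of code of your own. Each camera call takes 0.05 s, during which the arm holds its last target. There are 200 camera calls.

## Working session

There is one attempt and no reset: what is moved stays moved. The work goes in short steps, Python scripts to look and compute and a shell command to move; the robot and the scene stay as the last step left them, time stands still between calls to the robot, and variables do not carry over. Pictures are saved under pics/ and viewed, about 8 in all and at most 12, crops included, and the job is handed in when it is done.

```bash
mkdir -p pics; python3 - <<'E'
from plant import r,snapshot,get_calibration,boxes_of
import cv2,numpy as np
s=r.get_state();print({k:np.round(v,3) for k,v in s.items()})
for c in("scene","side"):
    im=snapshot(c);cv2.imwrite(f"pics/{c}0.png",im[:,:,::-1])
    K=get_calibration(c);print(c,[round(K[k],1) for k in("fx","fy","cx","cy")],np.round(K["T"],4).tolist())
    for t in("case","cover_handle","lens","stand","camera","cleaner"):
        print(t,[(np.round(b["bbox"]).tolist(),round(b["confidence"],2)) for b in boxes_of(t,c)[:3]])
E
```

```text
{'clock': np.float64(0.0), 'q': array([ 1.244,  0.69 , -0.195,  1.566,  0.157,  0.902, -0.215]), 'qd': array([-0.001,  0.001,  0.001, -0.001, -0.001,  0.   ,  0.001]), 'joint_torque': array([ 1.0000e-03, -5.2756e+01, -1.2670e+00, -1.5343e+01, -5.3000e-02,
        7.0000e-03,  0.0000e+00]), 'tool_pos': array([ 0.22 , -0.584,  0.202]), 'eef_rot': array([-0.127,  0.696, -0.695,  0.127]), 'contact_force': array([ 0.184,  1.023, -0.772]), 'moment': array([ 0.086, -0.006, -0.041]), 'opening': np.float64(1.0)}
scene [392.9, 392.9, 324.7, 198.9] [[0.0152, 0.6481, -0.7614, 1.3418], [0.9999, -0.0118, 0.01, 0.0311], [-0.0025, -0.7615, -0.6482, 0.8443], [0.0, 0.0, 0.0, 1.0]]
case [([348.0, 132.0, 401.0, 190.0], 0.81), ([344.0, 168.0, 402.0, 243.0], 0.8), ([115.0, 138.0, 205.0, 253.0], 0.69)]
cover_handle [([343.0, 170.0, 404.0, 232.0], 0.94), ([353.0, 136.0, 398.0, 184.0], 0.87), ([402.0, 246.0, 482.0, 328.0], 0.65)]
lens [([116.0, 163.0, 202.0, 203.0], 0.88)]
stand [([112.0, 137.0, 206.0, 252.0], 0.87)]
camera [([117.0, 162.0, 206.0, 223.0], 0.98)]
cleaner [([273.0, 264.0, 289.0, 300.0], 0.66)]
side [465.2, 465.2, 317.6, 200.5] [[0.9938, -0.0808, 0.0764, 0.4069], [-0.1086, -0.558, 0.8227, -1.0731], [-0.0239, -0.8259, -0.5634, 0.8789], [0.0, 0.0, 0.0, 1.0]]
case [([279.0, 162.0, 328.0, 223.0], 0.75), ([212.0, 162.0, 264.0, 222.0], 0.7), ([361.0, 138.0, 413.0, 192.0], 0.61)]
cover_handle [([214.0, 161.0, 260.0, 211.0], 0.78), ([359.0, 137.0, 415.0, 181.0], 0.78), ([279.0, 161.0, 330.0, 211.0], 0.61)]
lens [([317.0, 155.0, 348.0, 173.0], 0.71), ([315.0, 242.0, 368.0, 393.0], 0.57)]
stand [([300.0, 242.0, 378.0, 399.0], 0.96), ([255.0, 242.0, 312.0, 265.0], 0.45)]
camera [([315.0, 244.0, 369.0, 394.0], 0.7)]
cleaner [([388.0, 222.0, 406.0, 252.0], 0.79)]
```

```bash
python3 - <<'E'
import cv2,numpy as np
for c in("scene","side"):
    im=cv2.imread(f"pics/{c}0.png"); 
    im=im[90:370,80:520] if c=="scene" else im[100:400,160:500]
    cv2.imwrite(f"pics/{c}0z.png",cv2.resize(im,(800,int(800*im.shape[0]/im.shape[1])) if c=="scene" else (680,600),interpolation=cv2.INTER_CUBIC))
E
```

```text
(no output)
```

View pics/scene0z.png

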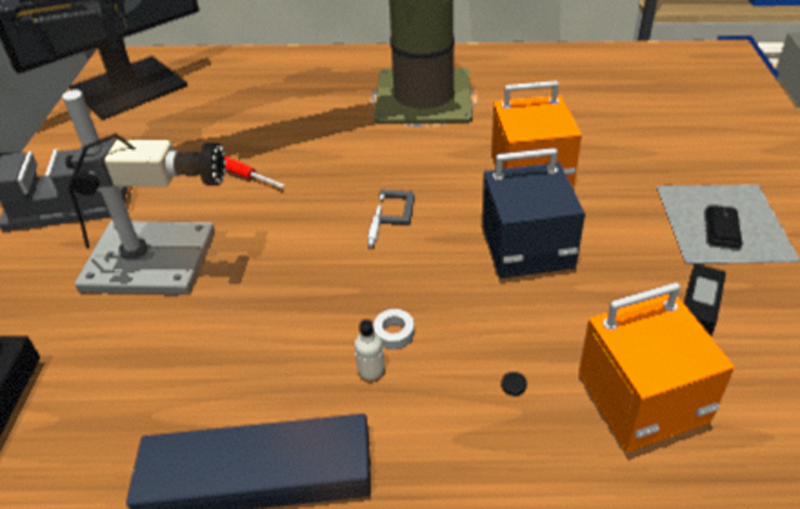

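View pics/side0z.png

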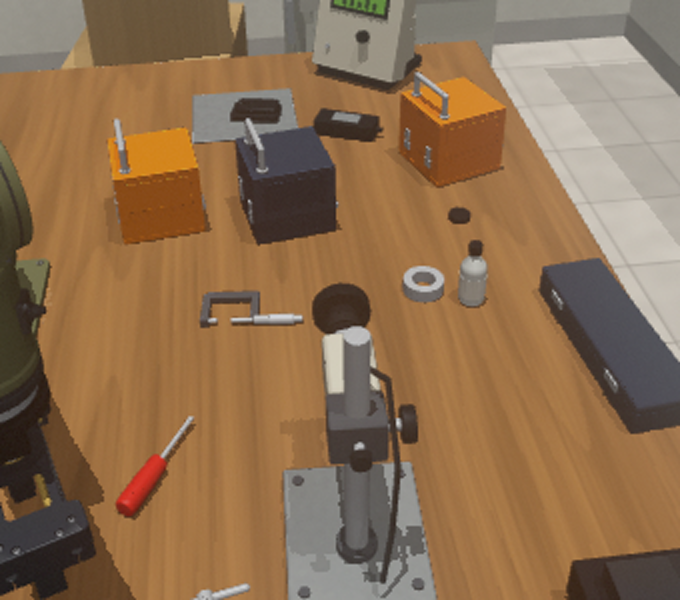

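Scene view: the dark case is at crop (530,220), with its handle on the robot side and an orange look-alike between it and the robot. The lens ring is at (214,163), looking +y. Side view: case at (285,185), ring at (341,309). I'll fit poses from these corners.

```bash
cat > h.py <<'E'
import numpy as np
from scipy.optimize import least_squares
from scipy.spatial.transform import Rotation as R
from plant import r,snapshot,get_calibration,boxes_of
def proj(K,P):
    T=np.linalg.inv(K["T"]);p=np.atleast_2d(P)@T[:3,:3].T+T[:3,3]
    return np.c_[K["fx"]*p[:,0]/p[:,2]+K["cx"],K["fy"]*p[:,1]/p[:,2]+K["cy"]]
def Rz(a):return R.from_euler('z',a).as_matrix()
E
python3 - <<'E'
from h import *
K={c:get_calibration(c) for c in("scene","side")}
sc=lambda a:np.array(a)*.55+[80,90]
sd=lambda a:np.array(a)*.5+[160,100]
t=.0615
obs={"scene":(sc([(484,175),(582,215),(489,224),(500,278),(577,268),(499,157),(553,152)]),
 [(-65,-65,123),(65,65,123),(65,-65,123),(65,-65,0),(65,65,0),(-45,-45,161),(-45,45,161)]),
"side":(sd([(236,140),(318,128),(335,168),(250,181),(260,241),(336,232),(247,124),(262,150)]),
 [(-65,65,123),(65,65,123),(65,-65,123),(-65,-65,123),(-65,-65,0),(65,-65,0),(-45,45,161),(-45,-45,161)])}
def res(p,flat=True):
    o=[]
    for c,(px,m) in obs.items():
        P=np.array(m)/1000@Rz(p[2]).T+[p[0],p[1],0]
        o.append(proj(K[c],P)-px)
    return np.concatenate(o).ravel() if flat else o
s=least_squares(res,[.5,.13,0],loss="soft_l1");print("case",s.x.round(4));print([a.round(1).tolist() for a in res(s.x,0)])
# stand: x,y,yaw(of lens +x), lens height
b=22;obs2={"scene":(sc([(110,224),(214,224),(190,290),(78,288),(214,163),(73,97)]),None),"side":(sd([(285,468),(412,462),(341,309)]),None)}
def pts(p):
    M=Rz(p[2]);f=lambda q:np.array(q)/1000@M.T+[p[0],p[1],0]
    # lens +x ~ -y world ; yaw~-pi/2: local y -> +x world
    L=[-140+5,0,p[3]*1000]
    return {"scene":f([(90,-75,b),(-90,-75,b),(-90,75,b),(90,75,b),L,(0,0,322)]),"side":f([(-90,-75,b),(-90,75,b),L])}
def r2(p,flat=True):
    o=[proj(K[c],pts(p)[c])-obs2[c][0] for c in obs2]
    return np.concatenate(o).ravel() if flat else o
s=least_squares(r2,[.65,-.4,-1.57,.18],loss="soft_l1");print("stand",s.x.round(4));print([a.round(1).tolist() for a in r2(s.x,0)])
p=s.x;print("lens",p[:2]+Rz(p[2])[:2,0]*-.14,p[3])
E
```

```text
case [0.4782 0.1771 0.1333]
[[[-1.1, -3.3], [0.1, -1.0], [5.1, -1.1], [-2.9, 0.3], [-2.2, 0.9], [-0.8, -0.2], [-0.1, -0.3]], [[0.7, -1.8], [-1.2, -1.5], [0.5, -1.2], [1.1, -1.3], [-1.4, 1.5], [0.5, -0.6], [1.7, -2.1], [-0.3, -0.9]]]
stand [ 0.5056 -0.4429 -1.5674  0.2071]
[[[-1.2, -0.6], [-0.2, -1.5], [0.9, -2.0], [-1.7, 0.1], [-4.4, -0.7], [8.0, -0.6]], [[0.2, -2.1], [0.5, -5.8], [1.1, 1.0]]]
lens [ 0.50508762 -0.30294371] 0.20706132622426002
```

```bash
cat >> h.py <<'E'
def tool(jaw,sgn=1):
    """tool down, jaw axis (z) along horizontal angle jaw"""
    y=np.array([0,0,-1.]);z=np.array([np.cos(jaw),np.sin(jaw),0]);return np.c_[np.cross(y,z),y,z]
def rows(pos,M=None):
    s=r.get_state();A=R.from_quat(s["eef_rot"]).as_matrix()
    d=A.T@(np.array(pos)-s["tool_pos"]);w=R.from_matrix(A.T@(A if M is None else M)).as_rotvec()/np.pi
    return np.r_[d,w].round(4).tolist()
E
python3 - <<'E'
from h import *
s=r.get_state();A=R.from_quat(s["eef_rot"]).as_matrix();print(A.round(3))
print(rows([.30,-.5,.45]));print(rows([.40,-.25,.45]))
for j in(.133,.133+np.pi):print(rows([.434,.171,.40],tool(j)))
E
```

```text
[[-0.936  0.     0.353]
 [-0.353 -0.    -0.936]
 [-0.    -1.     0.   ]]
[-0.1041, -0.2475, -0.0513, 0.0, 0.0, 0.0]
[-0.286, -0.2476, -0.2499, 0.0, 0.0, 0.0]
[-0.4664, -0.1976, -0.6318, -0.0, -0.4275, 0.0]
[-0.4664, -0.1976, -0.6318, -0.0, 0.5725, -0.0]
```

```bash
python3 -m handwheel '[[[-0.03,-0.13,-0.01,0,0,0],[-0.06,-0.2,-0.03,0,-0.03,0],[-0.1,-0.2475,-0.06,0,-0.06,0],[-0.13,-0.2475,-0.1,0,-0.09,0],[-0.17,-0.2475,-0.13,0,-0.12,0],[-0.21,-0.2475,-0.17,0,-0.16,0],[-0.25,-0.2475,-0.21,0,-0.2,0],[-0.286,-0.2475,-0.25,0,-0.24,0],[-0.3,-0.2475,-0.29,0,-0.27,0],[-0.32,-0.24,-0.33,0,-0.3,0],[-0.34,-0.24,-0.37,0,-0.33,0],[-0.36,-0.24,-0.41,0,-0.36,0]]]' 1 20; python3 -c "
from h import *
print(rows([.434,.171,.36],tool(.133)),r.get_state()['q'].round(2))"
```

```text
clock: 1.7
tool_pos: [0.3781, -0.2308, 0.4321]
eef_rot: [0.481, -0.518, 0.519, -0.481]
contact_force: [0.7, 0.6, 0.2]
opening: 0.998
[-0.4049, 0.0718, 0.0259, -0.0003, -0.066, 0.0003] [ 0.91  0.24 -0.61  1.66  0.14  1.29  0.2 ]
```

```bash
python3 -m handwheel '[[[-0.04,0.01,0,0,-0.01,0],[-0.08,0.02,0.005,0,-0.02,0],[-0.12,0.03,0.008,0,-0.03,0],[-0.16,0.03,0.01,0,-0.04,0],[-0.2,0.04,0.015,0,-0.05,0],[-0.24,0.05,0.02,0,-0.06,0],[-0.28,0.055,0.02,0,-0.066,0],[-0.32,0.06,0.026,0,-0.066,0],[-0.36,0.07,0.026,0,-0.066,0],[-0.405,0.072,0.026,0,-0.066,0],[-0.405,0.072,0.026,0,-0.066,0],[-0.405,0.072,0.026,0,-0.066,0]]]'; python3 - <<'E'
from h import *
import cv2
s=r.get_state();K=get_calibration("wrist");im=snapshot("wrist");cv2.imwrite("pics/w1.png",im[:,:,::-1])
np.savez("w1.npz",**K)
print(s["tool_pos"].round(4),s["q"].round(2),K)
for t in("case","cover_handle","lens"):print(t,[(np.round(b["bbox"]).tolist(),round(b["confidence"],2)) for b in boxes_of(t,"wrist")[:4]])
E
```

```text
clock: 2.7
tool_pos: [0.4349, 0.1721, 0.3596]
eef_rot: [-0.532, 0.466, -0.465, 0.533]
contact_force: [0.5, -1.0, 0.4]
opening: 0.999
[0.4349 0.1721 0.3596] [ 0.08  0.37 -0.8   1.75  0.29  1.14 -0.67] {'fx': 309.70691628693146, 'fy': 309.70691628693146, 'cx': 319.2266633213564, 'cy': 196.79015214800566, 'T': array([[ 9.90948510e-01,  1.29414446e-01,  3.56784516e-02,
         4.25768757e-01],
       [ 1.34242469e-01, -9.55509353e-01, -2.62642031e-01,
         2.38016144e-01],
       [ 1.01421242e-04,  2.65054292e-01, -9.64233484e-01,
         5.41965401e-01],
       [ 0.00000000e+00,  0.00000000e+00,  0.00000000e+00,
         1.00000000e+00]])}
case [([300.0, 115.0, 398.0, 211.0], 0.79), ([163.0, 76.0, 267.0, 172.0], 0.79), ([470.0, 74.0, 566.0, 168.0], 0.79), ([300.0, 114.0, 396.0, 209.0], 0.29)]
cover_handle [([299.0, 116.0, 397.0, 211.0], 0.96), ([482.0, 76.0, 570.0, 165.0], 0.76), ([161.0, 78.0, 261.0, 171.0], 0.56)]
lens []
```

View pics/w1.png

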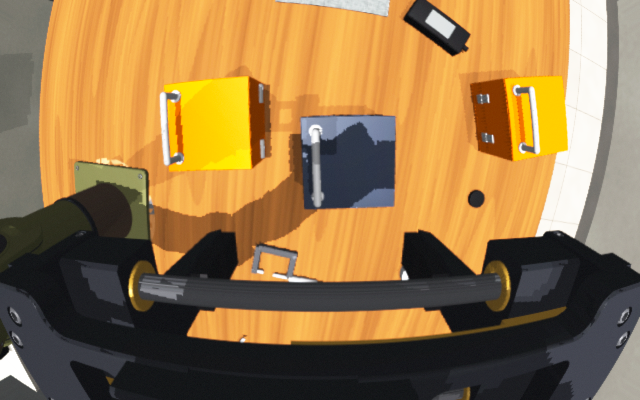

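```bash
cat >> h.py <<'E'
def fish(K,P):
    T=np.linalg.inv(K["T"]);p=np.atleast_2d(P)@T[:3,:3].T+T[:3,3]
    rr=np.hypot(p[:,0],p[:,1]);th=np.arctan2(rr,p[:,2])
    return np.c_[K["fx"]*th*p[:,0]/rr+K["cx"],K["fy"]*th*p[:,1]/rr+K["cy"]]
E
python3 - <<'E'
from h import *
import cv2
K=dict(np.load("w1.npz"))
px=np.array([(395,116),(395,208),(316,127),(317,205)])
m=np.array([(65,65,123),(65,-65,123),(-45,45,161),(-45,-45,161)])/1000
f=lambda p:(fish(K,m@Rz(p[2]).T+[p[0],p[1],0])-px).ravel()
s=least_squares(f,[.478,.177,.13]);print(s.x.round(4),s.fun.round(1))
im=cv2.imread("pics/w1.png")
for p,c in((s.x,(0,255,0)),([.4782,.1771,.1333],(0,0,255))):
  M=np.array([(x,y,123) for x in(-65,65) for y in(-65,65)]+[(-45,-45,161),(-45,45,161)])/1000
  for q in fish(K,M@Rz(p[2]).T+[p[0],p[1],0]):cv2.circle(im,tuple(int(round(v*16)) for v in q),16,c,-1,shift=4)
cv2.imwrite("pics/w1z.png",cv2.resize(im[100:225,285:415],None,fx=4.5,fy=4.5,interpolation=cv2.INTER_CUBIC))
E
```

```text
[0.4758 0.1782 0.1481] [ 1.6 -0.5 -1.4 -1.2 -0.1  4.2 -0.  -3.1]
```

View pics/w1z.png

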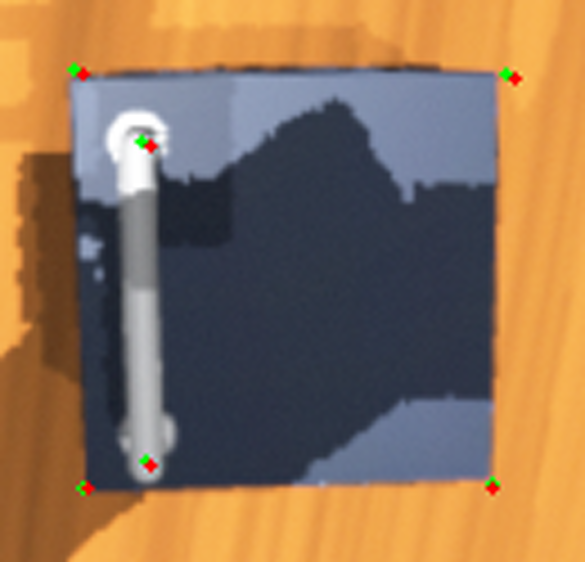

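```bash
cat >> h.py <<'E'
CASE=(.475,.177,.148)
def case2w(p):return Rz(CASE[2])@np.array(p)+[CASE[0],CASE[1],0]
E
python3 - <<'E'
from h import *
print(rows(case2w([-.045,0,.143]),tool(.148)))
th=np.arange(37)*.0453
X=-110*np.cos(th)+116*np.sin(th);Z=116*np.cos(th)+110*np.sin(th)
for k in range(0,36,12):
  print(th[k+12],[[0,round(-(Z[i]-Z[k])/1000,3),round((X[i]-X[k])/1000,3),0,0,0] for i in range(k+1,k+13)])
E
```

```text
[-0.0046, 0.2166, -0.005, -0.0, -0.0073, 0.0005]
0.5436 [[0, np.float64(-0.005), np.float64(0.005), 0, 0, 0], [0, np.float64(-0.009), np.float64(0.011), 0, 0, 0], [0, np.float64(-0.014), np.float64(0.017), 0, 0, 0], [0, np.float64(-0.018), np.float64(0.023), 0, 0, 0], [0, np.float64(-0.022), np.float64(0.029), 0, 0, 0], [0, np.float64(-0.025), np.float64(0.035), 0, 0, 0], [0, np.float64(-0.029), np.float64(0.042), 0, 0, 0], [0, np.float64(-0.031), np.float64(0.048), 0, 0, 0], [0, np.float64(-0.034), np.float64(0.055), 0, 0, 0], [0, np.float64(-0.036), np.float64(0.062), 0, 0, 0], [0, np.float64(-0.038), np.float64(0.069), 0, 0, 0], [0, np.float64(-0.04), np.float64(0.076), 0, 0, 0]]
1.0872 [[0, np.float64(-0.001), np.float64(0.007), 0, 0, 0], [0, np.float64(-0.002), np.float64(0.014), 0, 0, 0], [0, np.float64(-0.003), np.float64(0.021), 0, 0, 0], [0, np.float64(-0.004), np.float64(0.029), 0, 0, 0], [0, np.float64(-0.004), np.float64(0.036), 0, 0, 0], [0, np.float64(-0.003), np.float64(0.043), 0, 0, 0], [0, np.float64(-0.003), np.float64(0.05), 0, 0, 0], [0, np.float64(-0.002), np.flo
[... 161 characters left out ...]
(0.079), 0, 0, 0], [0, np.float64(0.005), np.float64(0.086), 0, 0, 0]]
1.6308 [[0, np.float64(0.002), np.float64(0.007), 0, 0, 0], [0, np.float64(0.005), np.float64(0.013), 0, 0, 0], [0, np.float64(0.008), np.float64(0.02), 0, 0, 0], [0, np.float64(0.012), np.float64(0.026), 0, 0, 0], [0, np.float64(0.015), np.float64(0.033), 0, 0, 0], [0, np.float64(0.019), np.float64(0.039), 0, 0, 0], [0, np.float64(0.024), np.float64(0.045), 0, 0, 0], [0, np.float64(0.028), np.float64(0.05), 0, 0, 0], [0, np.float64(0.033), np.float64(0.056), 0, 0, 0], [0, np.float64(0.038), np.float64(0.061), 0, 0, 0], [0, np.float64(0.043), np.float64(0.066), 0, 0, 0], [0, np.float64(0.048), np.float64(0.071), 0, 0, 0]]
```

```bash
python3 -m handwheel '[[[-0.003,0.03,-0.003,0,-0.007,0],[-0.0046,0.06,-0.005,0,-0.007,0],[-0.0046,0.09,-0.005,0,-0.007,0],[-0.0046,0.12,-0.005,0,-0.007,0],[-0.0046,0.145,-0.005,0,-0.007,0],[-0.0046,0.165,-0.005,0,-0.007,0],[-0.0046,0.18,-0.005,0,-0.007,0],[-0.0046,0.195,-0.005,0,-0.007,0],[-0.0046,0.205,-0.005,0,-0.007,0],[-0.0046,0.212,-0.005,0,-0.007,0],[-0.0046,0.2166,-0.005,0,-0.007,0],[-0.0046,0.2166,-0.005,0,-0.007,0]]]' 0.3
python3 -m handwheel '[[[0,0,0,0,0,0],[0,0,0,0,0,0],[0,0,0,0,0,0],[0,0,0,0,0,0],[0,0,0,0,0,0],[0,0,0,0,0,0],[0,0,0,0,0,0],[0,0,0,0,0,0]]]' -1 15
```

```text
clock: 3.9
tool_pos: [0.4302, 0.1716, 0.1426]
eef_rot: [0.536, -0.461, 0.462, -0.535]
contact_force: [-0.1, -0.1, 0.2]
opening: 0.647
clock: 4.57
tool_pos: [0.4301, 0.1728, 0.143]
eef_rot: [-0.536, 0.461, -0.461, 0.536]
contact_force: [0.4, -0.1, 0.1]
opening: 0.066
```

```bash
python3 -m handwheel '[[[0,0,0,0,0,0],[0,0,0,0,0,0],[0,0,0,0,0,0]]]' ; python3 - <<'E'
import cv2
from h import *
K=get_calibration("wrist");im=snapshot("wrist").copy();print(fish(K,[case2w([-.045,y,.161]) for y in(-.045,0,.045)]).round(0))
cv2.imwrite("pics/w2.png",im[:,:,::-1])
E
```

```text
clock: 4.82
tool_pos: [0.4301, 0.1728, 0.143]
eef_rot: [0.536, -0.461, 0.461, -0.536]
contact_force: [0.2, 1.4, -0.3]
opening: 0.005
[[319. 302.]
 [320. 237.]
 [320. 159.]]
```

View pics/w2.png

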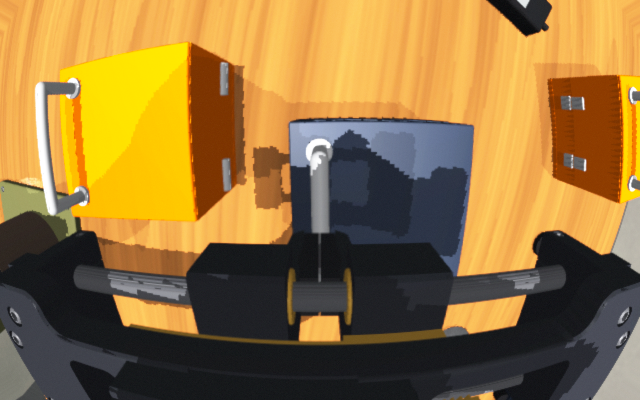

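```bash
python3 - <<'E'
from h import *
import cv2
K=get_calibration("wrist");s=r.get_state();A=R.from_quat(s["eef_rot"]).as_matrix();p=s["tool_pos"]
for b in(0,.019,.045,.064):print(b,[fish(K,p+A@np.array([dx,-b,0])).round(0)[0].tolist() for dx in(-.009,.009)])
print(K["T"][:3,3])
im=cv2.imread("pics/w2.png")[110:340,230:420];a=cv2.resize(im,None,fx=2.1,fy=2.1,interpolation=cv2.INTER_CUBIC)
b=snapshot("side")[130:240,250:360,::-1];b=cv2.resize(b,(391,391),interpolation=cv2.INTER_CUBIC)
h=max(a.shape[0],391);c=np.zeros((h,a.shape[1]+391,3),np.uint8);c[:a.shape[0],:a.shape[1]]=a;c[:391,a.shape[1]:]=b
cv2.imwrite("pics/w2z.png",c);print(c.shape)
E
```

```text
0 [[319.0, 208.0], [319.0, 235.0]]
0.019 [[320.0, 219.0], [320.0, 248.0]]
0.045 [[320.0, 237.0], [320.0, 270.0]]
0.064 [[320.0, 254.0], [320.0, 290.0]]
[0.41987243 0.238842   0.32522631]
(483, 790, 3)
```

View pics/w2z.png

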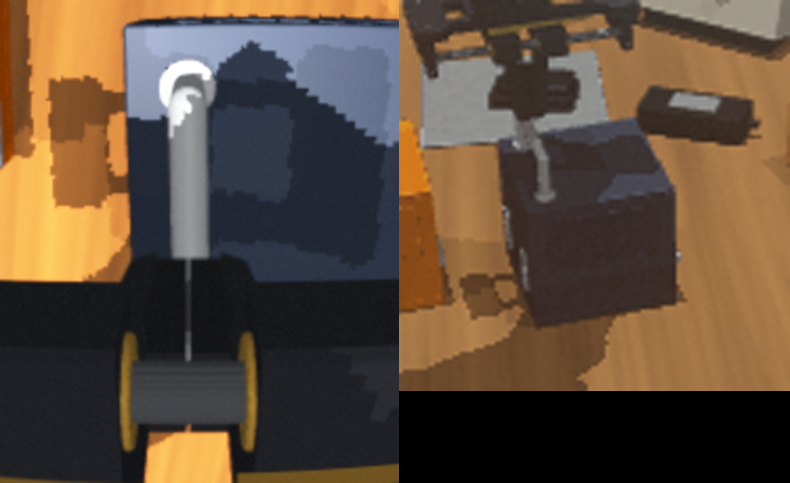

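```bash
python3 - <<'E'
from h import *
import cv2
out=[]
for c,(x0,y0,w) in(("side",(250,110,110)),("scene",(320,100,110))):
    K=get_calibration(c);im=snapshot(c)[:,:,::-1].copy()
    z=cv2.resize(im[y0:y0+w,x0:x0+w],(395,395),interpolation=cv2.INTER_CUBIC)
    for h in(.143,.161,.175,.19,.205,.23):
        q=(proj(K,[.430,.1728,h])[0]-[x0,y0]+.5)*395/w
        print(c,h,q.round(0));cv2.circle(z,tuple(int(v) for v in q),2,(0,0,255) if h!=.161 else (0,255,0),-1)
    out.append(z)
cv2.imwrite("pics/f.png",np.hstack(out))
E
```

```text
side 0.143 [135. 223.]
side 0.161 [133. 205.]
side 0.175 [132. 191.]
side 0.19 [131. 175.]
side 0.205 [130. 160.]
side 0.23 [128. 133.]
scene 0.143 [178. 285.]
scene 0.161 [179. 267.]
scene 0.175 [180. 253.]
scene 0.19 [182. 238.]
scene 0.205 [183. 222.]
scene 0.23 [186. 196.]
```

View pics/f.png

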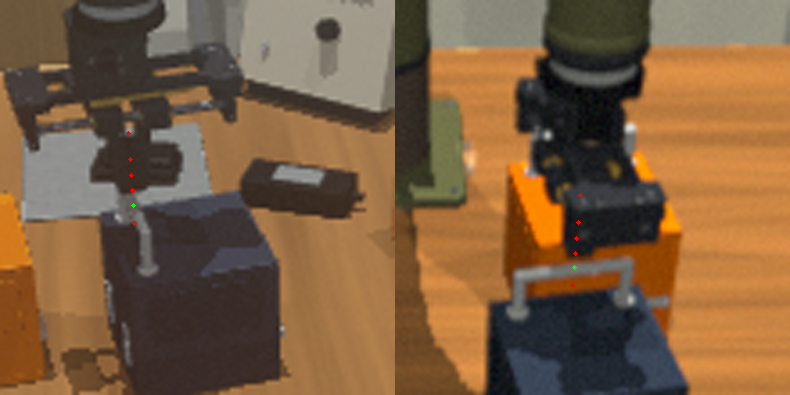

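Both views show the shut fingertips about 35 mm above where the reported TCP is, just clear of the bar. So the fingers closed above the handle. I'll reopen, go lower and check contact.

```bash
python3 -m handwheel '[[[0,0,0,0,0,0],[0,0,0,0,0,0],[0,0,0,0,0,0],[0,0,0,0,0,0],[0,0,0,0,0,0],[0,0.005,0,0,0,0],[0,0.01,0,0,0,0],[0,0.015,0,0,0,0],[0,0.02,0,0,0,0],[0,0.025,0,0,0,0],[0,0.03,0,0,0,0],[0,0.033,0,0,0,0]]]' 0.2
python3 -m handwheel '[[[0,0,0,0,0,0],[0,0,0,0,0,0],[0,0,0,0,0,0],[0,0,0,0,0,0],[0,0,0,0,0,0],[0,0,0,0,0,0],[0,0,0,0,0,0],[0,0,0,0,0,0],[0,0,0,0,0,0],[0,0,0,0,0,0]]]' -1 15
```

```text
clock: 6.02
tool_pos: [0.4298, 0.1727, 0.1092]
eef_rot: [0.536, -0.461, 0.461, -0.536]
contact_force: [-0.2, -0.4, -0.3]
opening: 0.603
clock: 6.85
tool_pos: [0.4306, 0.1729, 0.1101]
eef_rot: [-0.536, 0.461, -0.461, 0.536]
contact_force: [1.8, 0.1, 0.1]
opening: 0.103
```

```bash
python3 -m handwheel '[[[0,-0.005,0.005,0,0,0],[0,-0.009,0.011,0,0,0],[0,-0.014,0.017,0,0,0],[0,-0.018,0.023,0,0,0],[0,-0.022,0.029,0,0,0],[0,-0.025,0.035,0,0,0],[0,-0.029,0.042,0,0,0],[0,-0.031,0.048,0,0,0],[0,-0.034,0.055,0,0,0],[0,-0.036,0.062,0,0,0],[0,-0.038,0.069,0,0,0],[0,-0.04,0.076,0,0,0]]]' - 20
```

```text
clock: 7.85
tool_pos: [0.505, 0.1849, 0.151]
eef_rot: [-0.536, 0.461, -0.461, 0.536]
contact_force: [-4.8, 0.8, 3.2]
opening: 0.104
```

Still holding the bar, with force around 5 N as expected. Continuing the arc.

```bash
python3 -m handwheel '[[[0,-0.001,0.007,0,0,0],[0,-0.002,0.014,0,0,0],[0,-0.003,0.021,0,0,0],[0,-0.004,0.029,0,0,0],[0,-0.004,0.036,0,0,0],[0,-0.003,0.043,0,0,0],[0,-0.003,0.05,0,0,0],[0,-0.002,0.058,0,0,0],[0,-0.001,0.065,0,0,0],[0,0.001,0.072,0,0,0],[0,0.003,0.079,0,0,0],[0,0.005,0.086,0,0,0]]]'
python3 -m handwheel '[[[0,0.002,0.007,0,0,0],[0,0.005,0.013,0,0,0],[0,0.008,0.02,0,0,0],[0,0.012,0.026,0,0,0],[0,0.015,0.033,0,0,0],[0,0.019,0.039,0,0,0],[0,0.024,0.045,0,0,0],[0,0.028,0.05,0,0,0],[0,0.033,0.056,0,0,0],[0,0.038,0.061,0,0,0],[0,0.043,0.066,0,0,0],[0,0.043,0.066,0,0,0]]]'
```

```text
clock: 8.85
tool_pos: [0.5911, 0.1984, 0.145]
eef_rot: [-0.536, 0.461, -0.461, 0.537]
contact_force: [-2.6, 4.9, 1.0]
opening: 0.103
clock: 9.85
tool_pos: [0.6567, 0.2081, 0.1007]
eef_rot: [-0.535, 0.461, -0.461, 0.537]
contact_force: [1.0, 6.4, -2.3]
opening: 0.102
```

```bash
python3 -m handwheel '[[[0,0,0,0,0,0],[0,0,0,0,0,0],[0,0,0,0,0,0],[0,0,0,0,0,0],[0,-0.02,0,0,0,0],[0,-0.05,0,0,0,0],[0,-0.09,0,0,0,0],[0,-0.13,0,0,0,0],[0,-0.17,0,0,0,0],[0,-0.2,0,0,0,0],[0,-0.22,0,0,0,0],[0,-0.22,0,0,0,0]]]' -0.42
python3 - <<'E'
from h import *
print(r.get_state()["q"].round(2),rows(case2w([0,0,.30]),tool(.148+np.pi/2)))
E
```

```text
clock: 10.85
tool_pos: [0.6576, 0.2078, 0.3278]
eef_rot: [-0.533, 0.46, -0.463, 0.539]
contact_force: [0.1, -0.2, -0.0]
opening: 0.287
[-0.07  0.74 -0.68  1.15  0.45  1.38 -0.55] [0.0034, 0.0261, -0.1854, -0.0029, -0.4998, 0.0018]
```

```bash
python3 -m handwheel '[[[0,0,-0.03,0,-0.035,0],[0,0,-0.06,0,-0.07,0],[0,0.01,-0.09,0,-0.11,0],[0,0.02,-0.12,0,-0.15,0],[0,0.02,-0.15,0,-0.19,0],[0,0.026,-0.17,0,-0.23,0],[0.003,0.026,-0.185,0,-0.27,0],[0.003,0.026,-0.185,0,-0.31,0],[0.003,0.026,-0.185,-0.001,-0.35,0],[0.003,0.026,-0.185,-0.002,-0.39,0.001],[0.003,0.026,-0.185,-0.002,-0.43,0.001],[0.003,0.026,-0.185,-0.003,-0.46,0.002]]]'
python3 - <<'E'
from h import *
print(r.get_state()["q"].round(2),rows(case2w([0,0,.30]),tool(.148+np.pi/2)))
E
```

```text
clock: 11.85
tool_pos: [0.4726, 0.175, 0.2949]
eef_rot: [0.709, 0.007, -0.015, -0.705]
contact_force: [0.1, 0.7, 0.2]
opening: 0.29
[ 0.23  0.62 -1.15  1.76  0.61  1.18  0.5 ] [0.0024, -0.0051, 0.0019, 0.0011, -0.0375, -0.0037]
```

```bash
python3 -m handwheel '[[[0.0024,-0.005,0.002,0.001,-0.0375,-0.004],[0.0024,-0.005,0.002,0.001,-0.0375,-0.004],[0.0024,-0.005,0.002,0.001,-0.0375,-0.004]]]'
python3 - <<'E'
from h import *
import cv2
s=r.get_state();K=get_calibration("wrist");im=snapshot("wrist");cv2.imwrite("pics/w3.png",im[:,:,::-1]);np.savez("w3.npz",**K)
for y in(-.036,.036):print("tab",y,fish(K,[case2w([x,y,.114]) for x in(-.017,.017)]).round(0).tolist())
for t in("large_tab","small_center","large_center","cover"):print(t,[(np.round(b["bbox"]).tolist(),round(b["confidence"],2)) for b in boxes_of(t,"wrist")[:3]])
cv2.imwrite("pics/w3z.png",cv2.resize(im[60:320,160:480,::-1],(740,600),interpolation=cv2.INTER_CUBIC))
E
```

```text
clock: 12.1
tool_pos: [0.4751, 0.1776, 0.3002]
eef_rot: [-0.705, -0.05, 0.049, 0.706]
contact_force: [-1.5, -0.0, 0.5]
opening: 0.291
tab -0.036 [[290.0, 156.0], [291.0, 184.0]]
tab 0.036 [[350.0, 156.0], [349.0, 183.0]]
large_tab []
small_center [([341.0, 144.0, 355.0, 180.0], 0.76)]
large_center [([287.0, 133.0, 302.0, 196.0], 0.96), ([267.0, 207.0, 381.0, 318.0], 0.31)]
cover [([316.0, 0.0, 425.0, 73.0], 0.79), ([324.0, 314.0, 377.0, 342.0], 0.59), ([268.0, 204.0, 381.0, 321.0], 0.56)]
```

View pics/w3z.png

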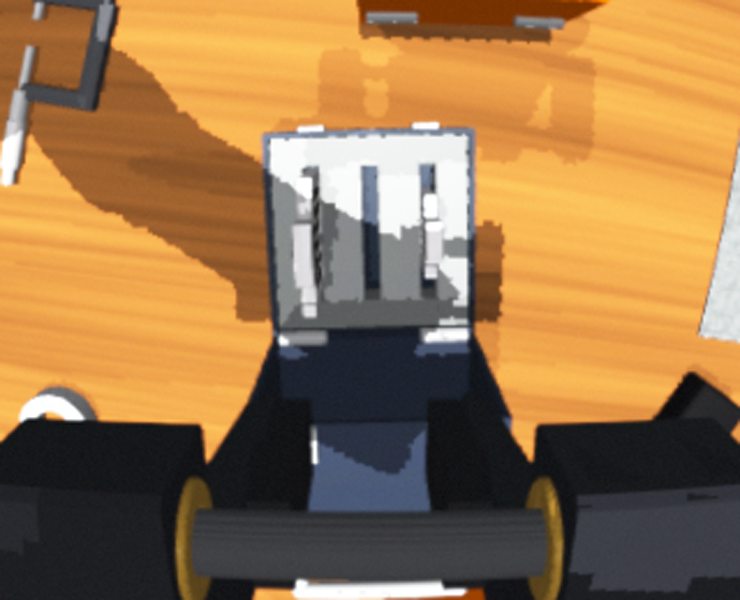

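The cover is open. The larger target is in the y = −36 slot (image left, tab at px (291,171), 1 px from prediction); the smaller one is on the right. Descending onto the tab.

```bash
python3 - <<'E'
from h import *
print(rows(case2w([0,-.036,.20]),tool(.148+np.pi/2)));print(rows(case2w([0,-.036,.048]),tool(.148+np.pi/2)))
E
```

```text
[-0.0005, 0.1008, -0.037, -0.0001, -0.0022, 0.0007]
[-0.0008, 0.2528, -0.0371, -0.0001, -0.0022, 0.0007]
```

```bash
python3 -m handwheel '[[[0,0.01,-0.02,0,-0.002,0],[0,0.03,-0.037,0,-0.002,0],[0,0.06,-0.037,0,-0.002,0],[0,0.09,-0.037,0,-0.002,0],[0,0.11,-0.037,0,-0.002,0],[0,0.13,-0.037,0,-0.002,0],[0,0.15,-0.037,0,-0.002,0],[0,0.165,-0.037,0,-0.002,0],[0,0.175,-0.037,0,-0.002,0],[0,0.185,-0.037,0,-0.002,0],[0,0.195,-0.037,0,-0.002,0],[0,0.2,-0.037,0,-0.002,0]]]'
python3 -m handwheel '[[[0,0.005,0,0,0,0],[0,0.01,0,0,0,0],[0,0.015,0,0,0,0],[0,0.02,0,0,0,0],[0,0.025,0,0,0,0],[0,0.03,0,0,0,0],[0,0.035,0,0,0,0],[0,0.04,0,0,0,0],[0,0.045,0,0,0,0],[0,0.05,0,0,0,0],[0,0.052,0,0,0,0],[0,0.052,0,0,0,0]]]'
python3 - <<'E'
from h import *
import cv2
im=snapshot("wrist");a=im[60:320,160:480,::-1];K=get_calibration("wrist")
print(fish(K,[case2w([x,-.036,.114]) for x in(-.017,.017)]).round(0).tolist())
b=snapshot("scene")[100:240,300:440,::-1]
a=cv2.resize(a,(480,390),interpolation=cv2.INTER_CUBIC);b=cv2.resize(b,(320,320),interpolation=cv2.INTER_CUBIC)
c=np.zeros((390,800,3),np.uint8);c[:,:480]=a;c[:320,480:]=b;cv2.imwrite("pics/g.png",c)
print(rows(case2w([0,-.036,.048]),tool(.148+np.pi/2)))
E
```

```text
clock: 13.35
tool_pos: [0.4811, 0.1418, 0.1001]
eef_rot: [-0.705, -0.053, 0.052, 0.705]
contact_force: [0.2, 0.5, 0.0]
opening: 0.293
clock: 14.35
tool_pos: [0.481, 0.1419, 0.0484]
eef_rot: [-0.705, -0.053, 0.052, 0.705]
contact_force: [-0.0, 0.2, 0.3]
opening: 0.29
[[322.0, 240.0], [322.0, 307.0]]
[-0.0011, 0.0009, -0.0006, -0.0003, 0.0003, 0.0008]
```

View pics/g.png

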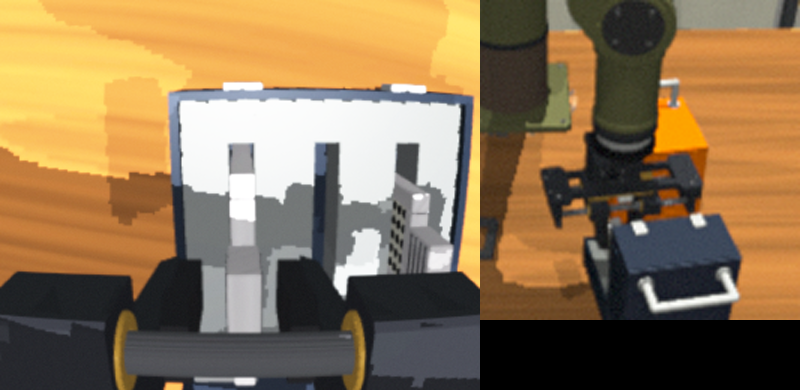

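Wrist view: the tab (crop (243,290)) is centred between the open fingers, and the cover stands open in the scene view. Gripping and lifting.

```bash
python3 -m handwheel '[[[0,0,0,0,0,0],[0,0,0,0,0,0],[0,0,0,0,0,0],[0,0,0,0,0,0],[0,0,0,0,0,0],[0,0,0,0,0,0],[0,0,0,0,0,0]]]' -1 35
python3 -m handwheel '[[[0,-0.005,0,0,0,0],[0,-0.01,0,0,0,0],[0,-0.015,0,0,0,0],[0,-0.02,0,0,0,0],[0,-0.025,0,0,0,0],[0,-0.03,0,0,0,0],[0,-0.035,0,0,0,0],[0,-0.045,0,0,0,0],[0,-0.055,0,0,0,0],[0,-0.065,0,0,0,0],[0,-0.075,0,0,0,0],[0,-0.085,0,0,0,0]]]'
```

```text
clock: 15.03
tool_pos: [0.4814, 0.1422, 0.0491]
eef_rot: [-0.705, -0.054, 0.052, 0.706]
contact_force: [-1.1, -0.1, 2.7]
opening: 0.104
clock: 16.03
tool_pos: [0.4811, 0.1419, 0.1352]
eef_rot: [-0.705, -0.054, 0.052, 0.706]
contact_force: [-0.0, -0.6, -2.1]
opening: 0.11
```

```bash
python3 - <<'E'
from h import *
print(rows([.505,-.08,.30],tool(np.pi/2)))
E
```

```text
[-0.0088, -0.165, -0.2229, -0.0004, 0.0474, 0.0009]
```

```bash
python3 -m handwheel '[[[0,-0.02,0,0,0,0],[0,-0.05,0,0,0,0],[0,-0.08,-0.005,0,0.005,0],[-0.002,-0.11,-0.015,0,0.01,0],[-0.002,-0.135,-0.035,0,0.016,0],[-0.003,-0.155,-0.06,0,0.022,0],[-0.004,-0.165,-0.09,0,0.03,0],[-0.005,-0.165,-0.12,0,0.035,0],[-0.007,-0.165,-0.155,0,0.04,0],[-0.008,-0.165,-0.185,0,0.044,0],[-0.0088,-0.165,-0.21,0,0.0474,0.001],[-0.0088,-0.165,-0.223,0,0.0474,0.001]]]'
python3 - <<'E'
from h import *
import cv2
s=r.get_state();K=get_calibration("wrist");im=snapshot("wrist");np.savez("w4.npz",**K)
print(s["tool_pos"].round(4),R.from_quat(s["eef_rot"]).as_matrix().round(3).tolist(),s["q"].round(2))
print("lens pred",fish(K,[[.505,-.303,.2]]).round(0))
for t in("lens","camera","large_center"):print(t,[(np.round(b["bbox"]).tolist(),round(b["confidence"],2)) for b in boxes_of(t,"wrist")[:3]])
cv2.imwrite("pics/w4.png",im[:,:,::-1])
b=snapshot("scene")[:,:,::-1];c=snapshot("side")[:,:,::-1];cv2.imwrite("pics/s4.png",b);cv2.imwrite("pics/d4.png",c)
for t in("lens","camera"):print([(np.round(b["bbox"],1).tolist(),round(b["confidence"],2)) for c in("scene","side") for b in boxes_of(t,c)[:2]])
z=lambda i,x,y,w,h,W,H:cv2.resize(i[y:y+h,x:x+w],(W,H),interpolation=cv2.INTER_CUBIC)
cv2.imwrite("pics/m4.png",np.vstack([z(im[:,:,::-1],0,60,400,170,800,340),np.hstack([z(b,130,150,100,65,400,260),z(c,290,210,100,65,400,260)])]))
E
```

```text
clock: 17.03
tool_pos: [0.5047, -0.0841, 0.2987]
eef_rot: [0.707, -0.002, 0.001, -0.707]
contact_force: [0.6, -0.5, -2.7]
opening: 0.109
[ 0.5047 -0.0841  0.2987] [[1.0, -0.002, 0.005], [-0.005, -0.001, 1.0], [-0.002, -1.0, -0.001]] [ 0.76  0.64 -1.19  1.74  0.64  1.21  0.96]
lens pred [[120. 190.]]
lens [([7.0, 159.0, 137.0, 231.0], 0.79)]
camera [([5.0, 159.0, 144.0, 232.0], 0.59)]
large_center [([306.0, 153.0, 336.0, 314.0], 0.66), ([7.0, 161.0, 140.0, 229.0], 0.5)]
[([118.1, 163.9, 205.0, 223.8], 0.9), ([314.9, 240.9, 369.5, 391.7], 0.9)]
[([116.9, 162.3, 204.8, 221.6], 0.63), ([315.4, 242.0, 367.5, 375.2], 0.93)]
```

View pics/m4.png

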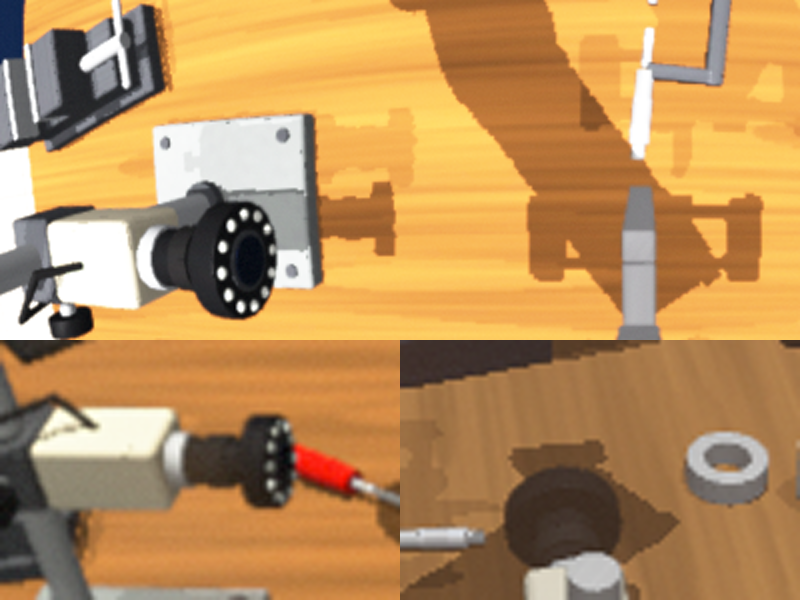

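```bash
python3 - <<'E'
from h import *
K={c:get_calibration(c) for c in("scene","side")};W=dict(np.load("w4.npz"))
sc=lambda a:np.array(a)*.55+[80,90]
sd=lambda a:np.array(a)*.5+[160,100]
b=22
def f(p,full=False):
    x,y,a,z,o=p;M=Rz(a);g=lambda q:np.array(q,float)/1000@M.T+[x,y,0]  # x,y = lens
    base=lambda u,v:(140+o*1000+u,v,b)
    L=(0,0,z*1000)
    o1=proj(K["scene"],g([base(90,-75),base(-90,-75),base(-90,75),base(90,75),L]))-np.vstack([sc([(110,224),(214,224),(190,290),(78,288)]),[(200.3,180.2)]])
    o2=proj(K["side"],g([base(-90,-75),base(-90,75)]))-sd([(285,468),(412,462)])
    o3=fish(W,g([base(-90,-75),base(-90,75),base(90,-75),L,(0,0,z*1000+32),(0,0,z*1000-32),(0,32,z*1000)]))-[(152,117.5),(156,202),(77,124),(124.7,190.5),(124,160.5),(122,219.5),(138.7,190)]
    o3[4,0]=o3[5,0]=o3[6,1]=0
    return (o1,o2,o3) if full else np.concatenate([o1,o2,1.5*o3]).ravel()
for x0 in([.505,-.303,-1.57,.2,0],):
    s=least_squares(f,x0,loss="soft_l1");print(s.x.round(4))
    for q in f(s.x,True):print(q.round(1).tolist())
x,y,a,z,o=s.x
print("target goal",np.array([x,y])-.12*Rz(a)[:2,0],z)
# check held plate pose in wrist view
st=r.get_state()
E
```

```text
[ 0.5052 -0.2904 -1.6088  0.2023  0.0187]
[[-1.0, -2.8], [-1.0, -2.0], [-2.1, -2.7], [-3.6, -2.6], [-0.0, 0.2]]
[[-0.9, -1.0], [0.1, -2.6]]
[[0.2, -0.3], [2.0, 3.9], [-0.9, 0.1], [2.9, -0.1], [0.0, 38.0], [0.0, -35.9], [-7.3, 0.0]]
target goal [ 0.50974521 -0.17045511] 0.20227430214016087
```

```bash
cat > fit.py <<'E'
from h import *
K={c:get_calibration(c) for c in("scene","side")};W=dict(np.load("w4.npz"))
sc=lambda a:np.array(a)*.55+[80,90]
sd=lambda a:np.array(a)*.5+[160,100]
b=22
def f(p,full=False):
    x,y,a,z,o=p;M=Rz(a);g=lambda q:np.array(q,float)/1000@M.T+[x,y,0]
    base=lambda u,v:(140+o*1000+u,v,b);Z=z*1000
    L=(0,0,Z)
    o1=proj(K["scene"],g([base(90,-75),base(-90,-75),base(-90,75),base(90,75),L]))-np.vstack([sc([(110,224),(214,224),(190,290),(78,288)]),[(200.3,180.2)]])
    o2=proj(K["side"],g([base(-90,-75),base(-90,75)]))-sd([(285,468),(412,462)])
    o3=fish(W,g([base(-90,-75),base(-90,75),base(90,-75),L,(0,-32,Z),(0,32,Z),(0,0,Z-32)]))-[(152,117.5),(156,202),(77,124),(124.7,190.5),(124,160.5),(122,219.5),(138.7,190)]
    o3[4,0]=o3[5,0]=o3[6,1]=0
    return (o1,o2,o3) if full else np.concatenate([o1,o2,1.5*o3]).ravel()
if __name__=="__main__":
  for fix in(0,1):
    s=least_squares(f if not fix else lambda p:f([*p,0]),[.505,-.303,-1.57,.2,0][:5-fix],loss="soft_l1");p=[*s.x,0][:5];print(np.round(p,4))
    for q in f(p,True):print(q.round(1).tolist())
    x,y,a,z,o=p;print("goal",np.array([x,y])-.12*Rz(a)[:2,0],z)
E
python3 fit.py
```

```text
[ 0.5048 -0.293  -1.608   0.2048  0.016 ]
[[-1.0, -2.8], [-1.0, -2.1], [-2.1, -2.8], [-3.5, -2.6], [-1.2, -0.7]]
[[-1.0, -0.9], [-0.0, -2.7]]
[[0.2, -0.5], [2.0, 3.7], [-0.9, 0.0], [-0.3, 0.1], [0.0, 0.5], [0.0, -0.4], [0.7, 0.0]]
goal [ 0.50920987 -0.17311856] 0.2048194623440799
[ 0.507  -0.3063 -1.6173  0.1874  0.    ]
[[0.1, -2.7], [-0.0, -1.6], [-1.6, -2.2], [-2.8, -2.4], [-5.0, 5.0]]
[[-0.1, -2.2], [0.8, -3.5]]
[[2.0, 0.8], [3.2, 5.0], [0.3, 0.2], [-0.6, -1.6], [0.0, 0.4], [0.0, -3.8], [-0.4, 0.0]]
goal [ 0.51255834 -0.18638916] 0.18735341149258303
```

```bash
python3 -m handwheel '[[[0,0.005,-0.01,0,0,0],[0,0.01,-0.02,0,0,0],[0,0.02,-0.03,0,0,0],[0,0.03,-0.04,0,0,0],[0,0.04,-0.05,0,0,0],[0,0.05,-0.058,0,0,0],[0,0.06,-0.064,0,0,0],[0,0.068,-0.068,0,0,0],[0,0.074,-0.07,0,0,0],[0,0.074,-0.07,0,0,0],[0,0.074,-0.07,0,0,0]]]'
python3 - <<'E'
from h import *
import cv2
s=r.get_state();K=get_calibration("wrist");im=snapshot("wrist");np.savez("w5.npz",**K);cv2.imwrite("pics/w5.png",im[:,:,::-1])
print(s["tool_pos"].round(4),fish(K,[[.5048,-.293,.2048]]).round(0))
for n in("w4","w5"):
    K=dict(np.load(n+".npz"));g=cv2.imread(f"pics/{n}.png",0)
    c=fish(K,[[.5048,-.293,.2048]])[0]
    m,_=0,0
    th=cv2.threshold(g,150,255,cv2.THRESH_BINARY)[1]
    k,l,st,ce=cv2.connectedComponentsWithStats(th)
    print(n,[(ce[i].round(1).tolist(),int(st[i,4])) for i in range(1,k) if st[i,4]<60 and np.hypot(*(ce[i]-c))<45])
c=fish(K,[[.5048,-.293,.2048]])[0].astype(int)
x0,y0=max(c[0]-60,0),max(c[1]-60,0)
print(x0,y0);cv2.imwrite("pics/w5z.png",cv2.resize(cv2.imread("pics/w5.png")[y0:y0+120,x0:x0+160],None,fx=5,fy=5,interpolation=cv2.INTER_CUBIC))
E
```

```text
clock: 18.45
tool_pos: [0.505, -0.1495, 0.2245]
eef_rot: [-0.707, 0.0, 0.001, 0.708]
contact_force: [0.1, 0.2, -1.6]
opening: 0.111
[ 0.505  -0.1495  0.2245] [[137. 212.]]
w4 [([116.0, 159.0], 3), ([121.5, 166.7], 13), ([128.0, 167.8], 10), ([115.2, 172.5], 20), ([133.1, 173.9], 10), ([110.8, 183.1], 17), ([135.5, 184.0], 6), ([110.4, 196.4], 21), ([113.7, 207.2], 19), ([132.1, 205.7], 9), ([119.9, 213.0], 16), ([126.8, 212.8], 12)]
w5 [([132.9, 179.2], 29), ([141.3, 180.0], 20), ([124.3, 187.8], 36), ([148.0, 188.3], 21), ([118.8, 203.6], 37), ([118.6, 221.7], 39), ([123.6, 236.1], 34), ([131.9, 242.7], 34), ([140.4, 240.9], 27)]
77 151
```

View pics/w5z.png

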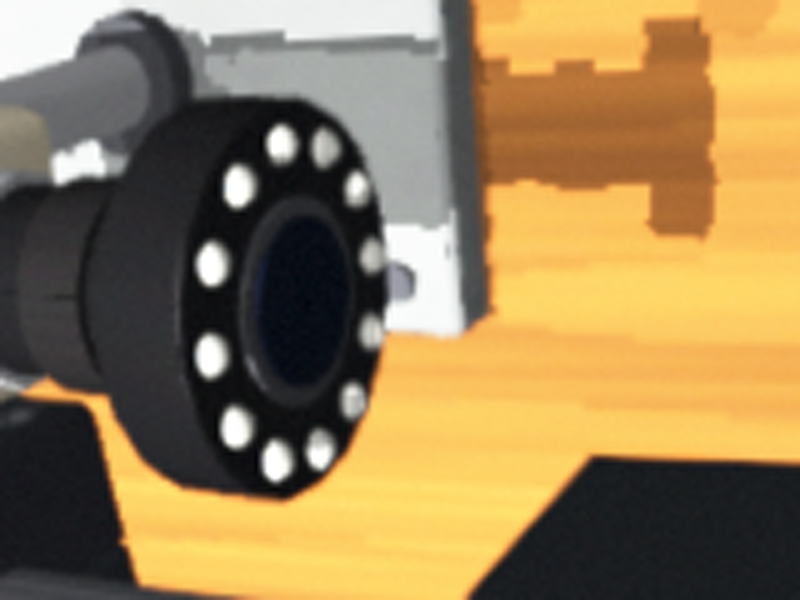

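```bash
cat > led.py <<'E'
from h import *
O={"w4":[(121.5,166.7),(128,167.8),(115.2,172.5),(133.1,173.9),(110.8,183.1),(135.5,184),(110.4,196.4),(113.7,207.2),(132.1,205.7),(119.9,213),(126.8,212.8)],
"w5":[(132.9,179.2),(141.3,180),(124.3,187.8),(148,188.3),(118.8,203.6),(118.6,221.7),(123.6,236.1),(131.9,242.7),(140.4,240.9),(151.4,201.2),(151.1,216.8),(147.4,230.8)]}
O={k:np.array(v) for k,v in O.items()};KK={n:dict(np.load(n+".npz")) for n in O}
def model(p):
    x,y,z,a,R_,ph=p;t=ph+np.arange(12)*np.pi/6
    return np.c_[0*t,R_*np.cos(t),R_*np.sin(t)]@Rz(a).T+[x,y,z]
def f(p,ks=None):
    o=[]
    for n in ks or O:
        q=fish(KK[n],model(p));d=q[None]-O[n][:,None];i=np.linalg.norm(d,axis=2).argmin(1);o.append(d[np.arange(len(i)),i])
    return np.r_[np.concatenate(o).ravel(),(p[4]-.0266)/.0007*2]
if __name__=="__main__":
  for ks in(None,["w4"],["w5"]):
    best=min((least_squares(f,[.505,-.293,.205,-1.6,.0266,ph],args=(ks,),loss="soft_l1",x_scale=[.01,.01,.01,.1,.001,.1]) for ph in(0,.13,.26,.39)),key=lambda s:s.cost)
    p=best.x;print(ks,p.round(4),best.cost.round(2),np.abs(best.fun).max().round(1));print(" goal",np.array(p[:2])-.12*Rz(p[3])[:2,0],p[2])
E
python3 led.py
```

```text
None [ 0.5054 -0.2972  0.2001 -1.6214  0.0259 -0.0073] 2.98 2.0
 goal [ 0.51142775 -0.17731958] 0.20006776564231601
['w4'] [ 0.5078 -0.3059  0.1889 -1.6212  0.0266 -0.0098] 0.34 0.5
 goal [ 0.5138602  -0.18606753] 0.1888738902921333
['w5'] [ 0.5075 -0.3014  0.1939 -1.6206  0.0266 -0.0064] 0.36 0.4
 goal [ 0.51349404 -0.18154996] 0.19388700541712367
```

```bash
cat > led2.py <<'E'
from led import *
import led
Ks={c:get_calibration(c) for c in("scene",)}
T0={n:KK[n]["T"].copy() for n in O}
def F(p,wr):
    for n in O:
        T=T0[n].copy();T[:3,3]+=p[6:9]
        T[:3,:3]=R.from_rotvec(p[9:12]).as_matrix()@T[:3,:3];led.KK[n]["T"]=T
    e=led.f(p[:6]);e[-1]=(p[4]-.0266)/wr
    q=(proj(Ks["scene"],[p[:3]])[0]-[200.2,180.2])/.8
    return np.r_[e/.4,q,p[6:9]/.002,p[9:12]/.005]
if __name__=="__main__":
  for wr in(.0005,.003):
    s=least_squares(F,[.505,-.297,.2,-1.62,.0266,0]+[0]*6,args=(wr,),loss="soft_l1",x_scale=[.01,.01,.01,.1,.001,.1]+[.002]*3+[.005]*3)
    p=s.x;print(p.round(4),s.cost);print("scene res",s.fun[-8:-6]*.8,"goal",np.array(p[:2])-.12*Rz(p[3])[:2,0],p[2])
E
python3 led2.py
```

```text
[ 5.0460e-01 -2.9310e-01  2.0190e-01 -1.6193e+00  2.5600e-02 -6.5000e-03
 -5.0000e-04  2.0000e-03 -0.0000e+00  1.9000e-03 -8.0000e-04  1.7000e-03] 10.315136049272525
scene res [-0.90008912  0.14672508] goal [ 0.51045146 -0.17324628] 0.2019371033777638
[ 5.0420e-01 -2.9220e-01  2.0340e-01 -1.6203e+00  2.5200e-02 -7.9000e-03
  2.0000e-04  1.4000e-03 -1.0000e-03  1.1000e-03  5.0000e-04  5.0000e-04] 5.64643993980123
scene res [-0.63874103 -0.38939155] goal [ 0.51010755 -0.17235859] 0.20337922012788834
```

```bash
python3 - <<'E'
from h import *
print(rows([.5105,-.1745,.200],tool(-1.620+np.pi)))
E
```

```text
[0.0051, 0.025, -0.0252, -0.0005, 0.0159, 0.0]
```

```bash
python3 -m handwheel '[[[0.001,0.003,-0.003,0,0.002,0],[0.001,0.006,-0.006,0,0.004,0],[0.002,0.009,-0.009,0,0.006,0],[0.003,0.012,-0.012,0,0.008,0],[0.003,0.015,-0.015,0,0.01,0],[0.004,0.018,-0.018,0,0.012,0],[0.005,0.021,-0.021,0,0.014,0],[0.005,0.023,-0.023,0,0.016,0],[0.005,0.025,-0.025,0,0.016,0],[0.005,0.025,-0.025,0,0.016,0],[0.005,0.025,-0.025,0,0.016,0]]]'
python3 - <<'E'
from h import *
import cv2
s=r.get_state();K=get_calibration("wrist");im=snapshot("wrist");np.savez("w6.npz",**K);cv2.imwrite("pics/w6.png",im[:,:,::-1])
print(s["tool_pos"].round(4),R.from_quat(s["eef_rot"]).as_matrix().round(3).tolist())
c=fish(K,[[.505,-.294,.201]])[0];print(c)
k,l,st,ce=cv2.connectedComponentsWithStats(cv2.threshold(cv2.cvtColor(im,cv2.COLOR_RGB2GRAY),150,255,cv2.THRESH_BINARY)[1])
print([(ce[i].round(1).tolist(),int(st[i,4])) for i in range(1,k) if 4<st[i,4]<90 and np.hypot(*(ce[i]-c))<60])
b=snapshot("scene");d=snapshot("side");cv2.imwrite("pics/s6.png",b[:,:,::-1]);cv2.imwrite("pics/d6.png",d[:,:,::-1])
t=s["tool_pos"]+[0,0,.001];A=R.from_quat(s["eef_rot"]).as_matrix()
out=[]
for n,i,(x0,y0,w,h) in(("scene",b,(170,110,130,130)),("side",d,(280,130,130,130))):
    Kc=get_calibration(n);z=cv2.resize(i[y0:y0+h,x0:x0+w,::-1],(400,400),interpolation=cv2.INTER_CUBIC)
    P=[t+A@np.array([u,v,0])for u in(-.04,.04) for v in(-.04,.04)]+[t,[.505,-.294,.201]]
    for q in proj(Kc,P):cv2.circle(z,tuple(int(v) for v in (q-[x0,y0]+.5)*400/w),2,(0,0,255),-1)
    print(n,((proj(Kc,P)-[x0,y0]+.5)*400/w).round(0).tolist());out.append(z)
cv2.imwrite("pics/fin.png",np.hstack(out))
E
```

```text
clock: 19.42
tool_pos: [0.5099, -0.175, 0.1995]
eef_rot: [-0.706, 0.018, -0.017, 0.707]
contact_force: [-0.1, -0.6, -0.9]
opening: 0.107
[ 0.5099 -0.175   0.1995] [[0.999, -0.001, 0.05], [-0.05, 0.001, 0.999], [-0.001, -1.0, 0.001]]
[150.02788907 223.74335304]
[([141.8, 188.3], 38), ([151.5, 188.7], 28), ([132.7, 198.7], 50), ([159.1, 197.7], 26), ([127.4, 217.1], 48), ([128.2, 238.2], 52), ([135.1, 254.3], 49), ([154.1, 257.6], 31), ([144.6, 261.0], 43)]
scene [[230.0, 157.0], [242.0, 229.0], [211.0, 213.0], [225.0, 286.0], [227.0, 221.0], [91.0, 219.0]]
side [[91.0, 244.0], [95.0, 325.0], [195.0, 239.0], [194.0, 320.0], [144.0, 283.0], [158.0, 381.0]]
```

View pics/fin.png

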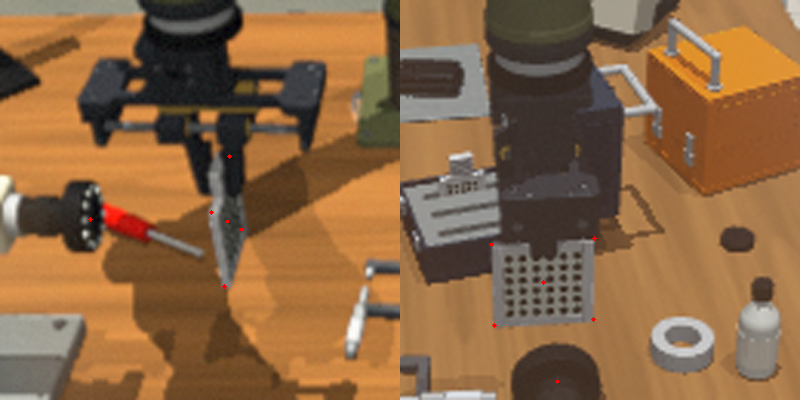

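```bash
sed -i 's/^O={k:np/O["w6"]=[(141.8,188.3),(151.5,188.7),(132.7,198.7),(159.1,197.7),(127.4,217.1),(128.2,238.2),(135.1,254.3),(154.1,257.6),(144.6,261)]\nO={k:np/' led.py; python3 led2.py; python3 led.py
```

```text
[ 5.0470e-01 -2.9310e-01  2.0220e-01 -1.6186e+00  2.5600e-02 -4.3000e-03
 -5.0000e-04  2.0000e-03 -1.0000e-04  1.3000e-03 -1.1000e-03  1.7000e-03] 11.446357544956328
scene res [-0.921047    0.09990116] goal [ 0.51044158 -0.17323455] 0.20215545042043848
[ 5.0430e-01 -2.9230e-01  2.0350e-01 -1.6195e+00  2.5200e-02 -5.6000e-03
  3.0000e-04  1.5000e-03 -1.1000e-03  4.0000e-04  2.0000e-04  4.0000e-04] 6.749433553016706
scene res [-0.67559446 -0.4134612 ] goal [ 0.51010152 -0.1724039 ] 0.20352376086686866
None [ 0.5049 -0.2959  0.2018 -1.6213  0.0257 -0.0063] 3.44 2.6
 goal [ 0.51095994 -0.17605091] 0.20177506530394693
['w4'] [ 0.5078 -0.3059  0.1889 -1.6212  0.0266 -0.0098] 0.34 0.5
 goal [ 0.5138602  -0.18606753] 0.1888738902921333
['w5'] [ 0.5075 -0.3014  0.1939 -1.6206  0.0266 -0.0064] 0.36 0.4
 goal [ 0.51349404 -0.18154996] 0.19388700541712367
```

The marked corners land on the held plate within about 1 px in both views. The small target is in its slot, the cover is open and nothing else looks disturbed. Nudging up 1.5 mm, settling and handing in.

```bash
python3 -m handwheel '[[[0.0003,-0.001,0.001,0,0,0],[0.0003,-0.0015,0.001,0,0,0],[0.0003,-0.0015,0.001,0,0,0],[0.0003,-0.0015,0.001,0,0,0],[0.0003,-0.0015,0.001,0,0,0],[0.0003,-0.0015,0.001,0,0,0]]]' && python3 -c "
from plant import r,job
s=r.get_state();print(s['tool_pos'],s['eef_rot'],s['contact_force'],s['opening']);print(job.finish_job())"
```

```text
clock: 20.07
tool_pos: [0.5102, -0.1741, 0.2011]
eef_rot: [-0.707, 0.018, -0.018, 0.707]
contact_force: [-0.5, -0.4, -2.3]
opening: 0.107
[ 0.51024731 -0.17411422  0.20111259] [-0.70657033  0.01815448 -0.01753568  0.70719253] [-0.47656073 -0.36864882 -2.34353099] 0.10739182305740581
the job is handed in; nothing more can be done
None
```

I swung the dark case's cover back to about 1.6 rad and drew the larger target out of the y = −36 mm slot by its tab. I handed the job in at about 20 s with the gripper holding it in front of the lens.

**Last checks:**
- **Position:** the target's middle is at (0.510, −0.174, 0.202) m, turned 2.8° to stay square to the lens. The goal from the ring-light fit was (0.5104, −0.1732, 0.202) m, about 1 mm away.
- **Grip:** the opening reads 9.5 mm on the 10 mm tab, with about 2.3 N of weight carried.
- **Pictures:** just before a last 1.5 mm nudge, the plate's corners matched the scene and side views to about 1 px. The smaller target was in its slot, the cover was open and the camera looked untouched.

**What failed or disagreed:**
- **First grasp missed:** the first close on the cover handle shut above the bar. The fingertips looked about 35 mm higher than the reported TCP, so I went lower and the second close held.
- **Lens position varied:** single wrist pictures put the lens up to about 13 mm lower and further from the target than the combined fit did. I used the combined fit, so expect a few mm of doubt in height and distance. The lens direction agreed throughout.
- **Cover angle:** it comes from the arc I drove and from the pictures, not from a measurement.

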